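Hood spring check on the tube warmer

TASK

Check the hood spring of the tube warmer: with the hood shut, key in the release on the key pad by pressing the round key, then the square key, then the long bar key, one at a time and each let up again before the next. Then raise the hood by its bar until it is past its balance point, but not all the way open, bring it back, and finish holding it in the gripper just below the balance point (about 60 degrees open), never letting it fly open or drop, and leaving the things around undisturbed. The program ends while still holding the hood there: do not let go of it.

Things in the scene. Friction and masses are not known exactly. Their poses are not given: they have to be found in the camera images.
- hood_bar (a point): Middle of the hood's steel pull bar: round, 10 mm thick, 115 mm long, level, along the warmer's y axis, held 45 mm in front of the hood's front edge by a 10 mm arm at each end (free gap between bar and hood 40 x 105 mm, nothing in front). Shut: axis 103 mm above the bench, hood top 117 mm. It can be pinched from above, fingers half open, and turns between the pads as the hood swings.
- hood_hinge (a point): Middle of the hood's hinge line at the back of the warmer; fixed. The hinge runs level along the warmer's y axis. Shut, the bar lies 175 mm in front of this point (towards the warmer's -x) and 15 mm above it; as the hood opens the bar swings up and back on a 176 mm circle about it.
- hood (a joint): Opening angle of the hood, rad: 0 shut, grows as the front rises, stop at 1.75. A hinge spring helps the 0.9 kg hood: it balances at 1.15 rad (66 degrees); below, it falls shut by itself, above, it swings open by itself, and friction holds it nowhere. At the bar it takes about 1.6 N to raise from shut, falling to nothing at balance; 0.1 rad below balance it weighs about 0.25 N on the hand.
- warmer: The hooded tube warmer: white box with hinged white hood, fixed to the bench, 155 mm deep, 170 mm wide, 117 mm high shut. Origin on the bench under the middle of the box; its x axis points from the front (with the bar) to the back (hinge), y to its left, z up.
- keypad: White key pad lying on the bench, fixed, 85 x 190 x 28 mm, with three black keys in a row along its y axis, 55 mm apart. Which key is in which place differs from start to start. Origin on the bench under its middle, x from its front to its back, z up.
- key_round_top (a point): Centre of the top face of the round key: a round disc 30 mm across, black like the others, its top 40 mm above the bench and 9 mm above the flat frame round it. It is pressed straight down.
- key_round (a joint): How far the round key is pressed, in m: 0 up, 0.006 fully down; it springs back. Starts to move at 1.4 N, fully down at 4 N; counts as pressed beyond 0.0035 (3 N) and as up below 0.0015.
- key_square_top (a point): Centre of the top face of the square key: a square 27 x 27 mm, black like the others, its top 40 mm above the bench and 9 mm above the flat frame round it. It is pressed straight down.
- key_square (a joint): How far the square key is pressed, in m: 0 up, 0.006 fully down; it springs back. Starts to move at 1.4 N, fully down at 4 N; counts as pressed beyond 0.0035 (3 N) and as up below 0.0015.
- key_bar_top (a point): Centre of the top face of the bar key: a long narrow bar 44 x 14 mm (long way from front to back of the pad), black like the others, its top 40 mm above the bench and 9 mm above the flat frame round it. It is pressed straight down.
- key_bar (a joint): How far the bar key is pressed, in m: 0 up, 0.006 fully down; it springs back. Starts to move at 1.4 N, fully down at 4 N; counts as pressed beyond 0.0035 (3 N) and as up below 0.0015.
- label_roll: Roll of white labels, 58 mm across, 28 mm high, lying flat; bystander. Origin under its middle.
- bottle_amber: Brown flat reagent bottle, 35 x 58 x 78 mm; bystander. Origin under its middle.
- bottle_white: White flat reagent bottle, 35 x 58 x 78 mm; bystander. Origin under its middle.
- vial: Small brown vial, 22 mm across, 45 mm high, near the front; bystander. Origin under its middle.
- vial_b: Small brown vial, 22 mm across, 45 mm high, farther back; bystander. Origin under its middle.

How it is judged (in metres and radians):
On the way, in this order (a step that is already met when the one before it is completed fails the run):
1. the round key is pressed down, the other two up, the hood shut (value of joint key_round above 0.0035 m and value of joint each of key_square, key_bar below 0.0015 m and value of joint hood below 0.06 rad), for 0.05 s.
2. the round key is let up again (value of joint each of key_round, key_square, key_bar below 0.0015 m and value of joint hood below 0.06 rad), for 0.05 s.
3. the square key is pressed down, the other two up, the hood shut (value of joint key_square above 0.0035 m and value of joint each of key_round, key_bar below 0.0015 m and value of joint hood below 0.06 rad), for 0.05 s.
4. the square key is let up again (all of step 2), for 0.05 s.
5. the bar key is pressed down, the other two up, the hood shut (value of joint key_bar above 0.0035 m and value of joint each of key_round, key_square below 0.0015 m and value of joint hood below 0.06 rad), for 0.05 s.
6. the bar key is let up again (all of step 4), for 0.05 s.
7. the hood is raised past its balance point (over 1.20 rad) (value of joint hood above 1.2 rad), for 0.1 s.
At the end, for the whole second after the job is handed in: The hood is still, held by the gripper's fingers between 0.93 and 1.13 rad (53 to 65 degrees) open, that is 0.02 to 0.22 rad below its balance point, where it would fall shut if let go; all keys are up (value of joint hood between 0.93 and 1.13 rad and velocity of joint hood between -0.1 and 0.1 rad/s and contact force between the fingers and hood above 0.05 N and value of joint each of key_round, key_square, key_bar below 0.0015 m); the arm keeps its last pose, push and grip.
It fails at once if two keys are pressed at once (value of joint each of key_round, key_square above 0.0035 m or value of joint each of key_round, key_bar above 0.0035 m or value of joint each of key_square, key_bar above 0.0035 m).
It fails at once if the hood flies or is pushed open to near its stop (over 1.6 rad) (value of joint hood above 1.6 rad).
It fails at once if the hood is dropped (falls faster than 2.5 rad/s) (velocity of joint hood below -2.5 rad/s).
It fails at once if a bottle, vial or label roll is moved by more than 30 mm (distance of any of label_roll, bottle_amber, bottle_white, vial, vial_b from where it was at the start of the episode above 0.03 m).
It also fails if it takes over 67 s, if anything falls off the work surface, if the arm or the gripper's body presses on something with over 40 N, if the wrist force passes 120 N, or if a joint passes its speed limit or range.

ROBOT

A 6-joint arm with a two-finger parallel gripper is mounted at the origin on a cart in front of the work surface, level with it; the furniture and walls round the work are solid. World frame = base frame: x ahead of the robot, y to its left, z up, the work surface at z = 0. Lengths are in mm, angles in rad, forces in N, time in s.
With the tool pointing down it reaches from about 400 to 825 mm from the base axis. Payload 7 kg.
Tool frame: the origin (TCP) lies at the very end of the fingers, on their centre line; the grasp point (between the pads) lies 19 mm behind it; z points along the fingers, y is the line along which they close (so a half turn about z gives the same grasp; the last joint's range is limited). The gripper opens to 88 mm and grips with 3 to 60 N. Pads are 19 mm wide; open, the fingers measure 130 mm over their backs; the gripper's body (78 mm by 193 mm) begins 47 mm behind the grasp point.
Start: joints at [1.463, 0.359, 0.012, 0, -1.224, -0.288], TCP at [260.25, 622.788, 226.561] pointing down, gripper open.
Joint ranges: [-3.07, 3.07], [-1.43, 2.12], [-1.02, 1.25], [-3.03, 1.67], [-3.05, -0], [-3.03, 3.03]. Speed limits (rad/s): [2.39, 2.39, 3.01, 3.14, 3.14, 3.14].

INTERFACE

Orientations are given as a unit quaternion [x, y, z, w].
In Python, from plant import bot gives the robot as it stands. Calls block until the motion is done:
- bot.move_ptp(position, orientation): joint-space move of the TCP to a pose.
- bot.line_to(position, velocity=150, ori=None): straight line of the TCP; ori=None keeps the orientation; velocity is the mean speed in mm/s.
- bot.move_joints(angles): joint-space move.
- bot.move_gripper(opening, force=None): finger opening in mm; force is the grip in N (None keeps the last); returns when the fingers have stopped.
- bot.pause(seconds).
- bot.solve_ik(position, orientation): joint angles nearest the present ones, or None.
- bot.read_state(): the state.
- bot.camera(name): name is "side" or "top" or "wrist"; returns the picture (400x640x3 uint8, red, green, blue); there is no depth.
- bot.get_calibration(name): a dict with "fx", "fy", "cx", "cy" (pixels), "view" (4x4, takes a point from world to camera coordinates); the wrist camera has in their place "T_tool_cam" (4x4, takes a point from camera to tool coordinates, whose origin is the TCP and whose axes are the flange's). Camera axes: x right, y up, looking along -z (the intrinsics and any distortion apply to the point x, -y, -z); pixel columns grow to the right and rows downward; lengths in mm; the calibration is good to about 2 mm. A picture is of the moment at which its call begins: read the wrist's pose just before it. get_calibration takes no time and is no camera call.
A pose or a line that the arm cannot do raises bot.Unreachable and nothing moves.
- bot.close_job(): hands the job in, once; it reports no verdict.
The state is a dict: "t": time; "joint_pos": joint angles; "qvel": joint speeds; "tau": joint torques, N m; "tcp_pos": TCP position; "eef_rot": TCP orientation; "contact_force": force on the tool from outside, world axes, zero at the start; "moment": the same for the moment, N m; "width": finger opening in mm.
Only numpy, scipy, OpenCV 4.12 (cv2) and the standard library are available. Lean on these libraries where they do the work, as an engineer would, in place of code of your own. Each camera call takes 0.05 s, during which the arm holds its last target. There are 200 camera calls.

## Working session

There is one attempt and no reset: what is moved stays moved. The work goes in short steps, each a Python script; the robot and the scene stay as the last script left them, time stands still between calls to the robot, and variables do not carry over. Pictures are saved under pics/ and viewed, on a budget of 10 in all, crops included, one or two more only if the job needs it, and the job is handed in when it is done.

```bash
ls; mkdir -p pics; python3 - <<'E'
from plant import bot
import cv2
for n in ("top","side"):
    cv2.imwrite(f"pics/{n}0.png",bot.camera(n)[:,:,::-1]); print(n,bot.get_calibration(n))
print(bot.get_calibration("wrist")); print(bot.read_state())
E
```

```text
pics
top {'fx': 516.1107239257515, 'fy': 516.1107239257515, 'cx': 309.600396989193, 'cy': 201.76692640446328, 'view': array([[-2.06301239e-03, -9.99917242e-01, -1.26985402e-02,
         1.95987154e+02],
       [ 9.92603663e-01, -3.58898010e-03,  1.21346974e-01,
        -5.38651656e+02],
       [-1.21382506e-01, -1.23542772e-02,  9.92528921e-01,
        -1.46374206e+03],
       [ 0.00000000e+00,  0.00000000e+00,  0.00000000e+00,
         1.00000000e+00]])}
side {'fx': 406.5575418517936, 'fy': 406.5575418517936, 'cx': 328.9685348494785, 'cy': 193.75329415602192, 'view': array([[-9.80877860e-01, -1.94315623e-01, -1.09573141e-02,
         5.33465888e+02],
       [ 7.37512915e-02, -4.23207103e-01,  9.03026298e-01,
        -5.28202709e+01],
       [-1.80109330e-01,  8.84950386e-01,  4.29445506e-01,
        -1.37592565e+03],
       [ 0.00000000e+00,  0.00000000e+00,  0.00000000e+00,
         1.00000000e+00]])}
{'fx': 315.3108971979798, 'fy': 315.3108971979798, 'cx': 318.28949696736686, 'cy': 199.4091817364535, 'T_tool_cam': array([[-1.18895897e-03,  9.62281015e-01,  2.72054839e-01,
        
[... 244 characters left out ...]
0,
         1.00000000e+00]])}
{'t': 0.1, 'joint_pos': array([ 1.46313992e+00,  3.59327348e-01,  1.11710129e-02, -3.01181104e-04,
       -1.22409253e+00, -2.88091428e-01]), 'qvel': array([-0.00010777, -0.00418842,  0.002407  , -0.00108176,  0.00014761,
        0.00131801]), 'tau': array([-1.48745155e-03, -5.84160519e+01,  2.93751830e+01,  7.01553449e+00,
        1.01950337e-02, -5.54504402e-05]), 'tcp_pos': array([260.07722271, 622.42462607, 225.71881853]), 'eef_rot': array([ 9.80476401e-01, -1.96635398e-01, -7.55836368e-05,  7.36073142e-04]), 'contact_force': array([-0.22145141,  0.05382404,  0.56989217]), 'moment': array([-0.00641827, -0.00708052, -0.01329943]), 'width': 87.46823278148875}
```

View pics/top0.png

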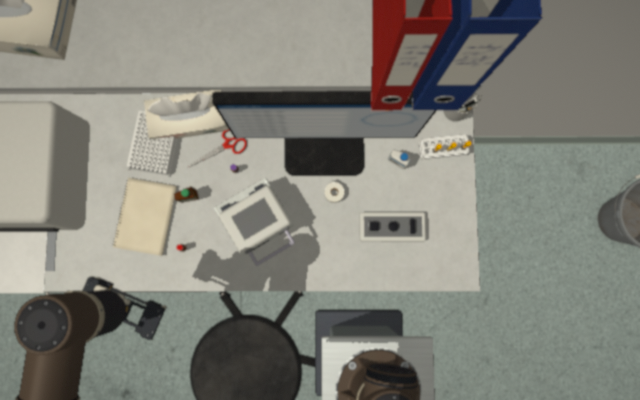

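View pics/side0.png

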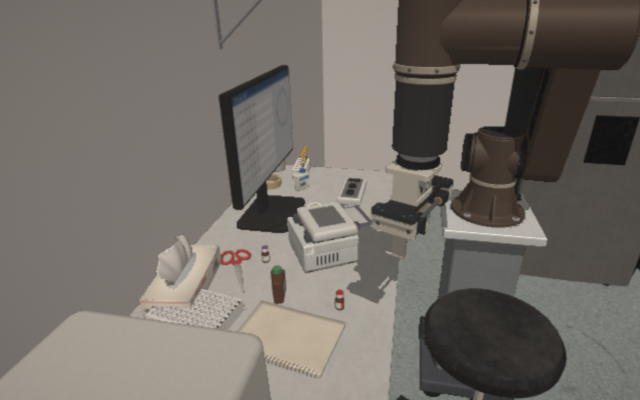

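The top view shows the warmer near (255,218) with its bar near (275,247), the key pad near (393,226), the roll at (335,190), and the bottles and vials to the left and behind. The side view agrees. I'll enlarge both areas next.

```bash
python3 - <<'E'
import cv2
i=cv2.imread("pics/top0.png")
a=cv2.resize(i[170:275,205:310],(560,560),interpolation=cv2.INTER_CUBIC)
b=cv2.resize(i[205:247,355:432],(616,336),interpolation=cv2.INTER_CUBIC)
cv2.imwrite("pics/a.png",a)
cv2.imwrite("pics/b.png",b)
E
```

```text
(no output)
```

View pics/a.png

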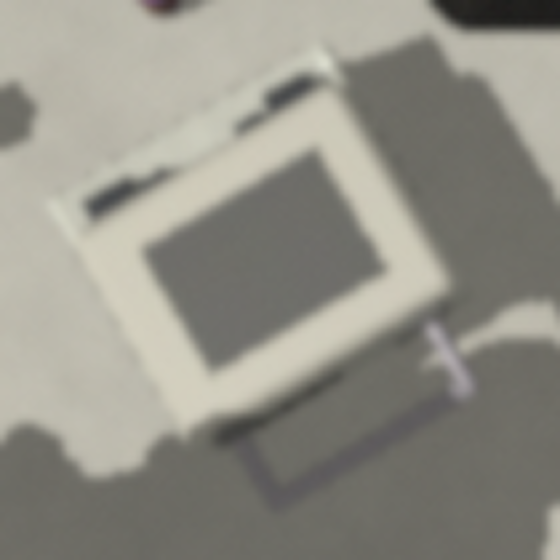

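View pics/b.png

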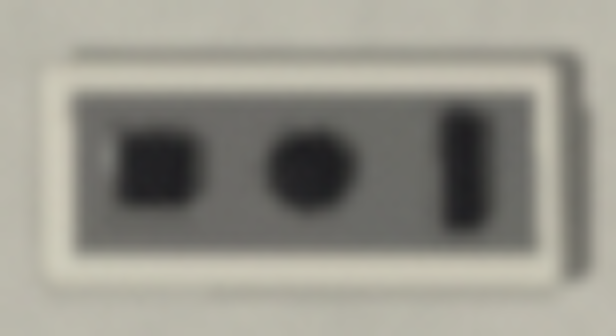

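Crop a (5.33x): the bar runs from about (275,500) to (463,393). Crop b (8x): the keys are square (157,168), round (312,170) and bar (466,170).

```bash
cat > h.py <<'E'
import numpy as np, cv2
from scipy.spatial.transform import Rotation as R
from plant import bot
def ray(name,u,v,z,st=None):
    c=bot.get_calibration(name)
    d=np.array([(u-c['cx'])/c['fx'],-(v-c['cy'])/c['fy'],-1])
    if name=='wrist':
        T=np.eye(4);T[:3,:3]=R.from_quat(st['eef_rot']).as_matrix();T[:3,3]=st['tcp_pos'];T=T@c['T_tool_cam']
    else: T=np.linalg.inv(c['view'])
    d=T[:3,:3]@d;o=T[:3,3]
    return o+d*(z-o[2])/d[2]
def down(psi):  # tool z down, tool x axis at heading psi
    return R.from_matrix(np.array([[np.cos(psi),np.sin(psi),0],[np.sin(psi),-np.cos(psi),0],[0,0,-1]])).as_quat()
E
python3 - <<'E'
from h import *
np.set_printoptions(precision=1,suppress=True)
A=lambda x,y:(205+(x+.5)/5.3333-.5,170+(y+.5)/5.3333-.5)
B=lambda x,y:(355+(x+.5)/8-.5,205+(y+.5)/8-.5)
p=[ray('top',*A(*q),103) for q in((275,500),(463,393))]
d=p[1]-p[0];print(p,np.linalg.norm(d),'warmer yaw',np.degrees(np.arctan2(d[0],-d[1])),sum(p)/2)
f=[ray('top',*A(*q),117) for q in((192,425),(445,285))]
d=f[1]-f[0];print(f,np.linalg.norm(d),np.degrees(np.arctan2(d[0],-d[1])),sum(f)/2)
for q in((157,168),(312,170),(466,170)):print(ray('top',*B(*q),40))
s=bot.read_state();print(R.from_quat(s['eef_rot']).as_matrix())
E
```

```text
[array([361.9, 339.9, 103. ]), array([416.3, 243.7, 103. ])] 110.53091996796469 warmer yaw 29.49393366450964 [389.1 291.8 103. ]
[array([399.8, 381. , 117. ]), array([470.8, 252.4, 117. ])] 146.92779532992475 28.907060329121908 [435.3 316.7 117. ]
[469.    9.2  40. ]
[468.1 -46.3  40. ]
[ 468.  -101.4   40. ]
[[ 0.9 -0.4 -0. ]
 [-0.4 -0.9 -0. ]
 [ 0.   0.  -1. ]]
```

```bash
python3 - <<'E'
from h import *
import pickle
Q=down(np.radians(-60.5))
bot.line_to([300,420,235],250,None)
bot.move_ptp([389,292,225],Q)
s=bot.read_state();im=bot.camera('wrist');pickle.dump(s,open('w1.pkl','wb'))
cv2.imwrite('pics/w1.png',im[:,:,::-1]);print(s['t'],s['tcp_pos'])
bot.move_gripper(0,20)
bot.move_ptp([468,-46,160],down(np.radians(-90)))
s=bot.read_state();im=bot.camera('wrist');pickle.dump(s,open('w2.pkl','wb'))
cv2.imwrite('pics/w2.png',im[:,:,::-1]);print(s['t'],s['tcp_pos'],s['contact_force'],s['width'])
E
```

```text
1.7417 [389.4157156  292.54312189 224.65472316]
4.5417 [468.4298902  -45.36205295 160.28252172] [-0.11334557 -0.0695003   0.12690459] 0.16293157256228563
```

View pics/w1.png

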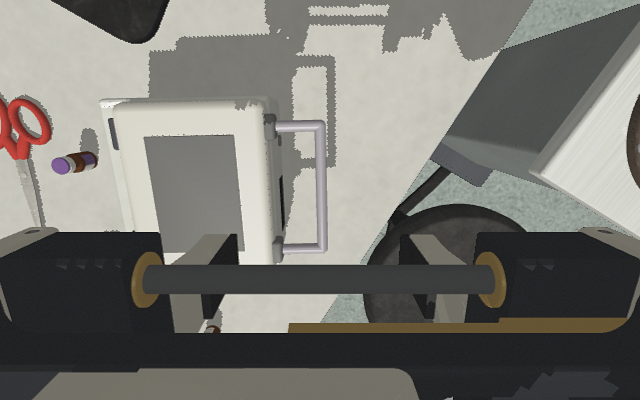

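View pics/w2.png

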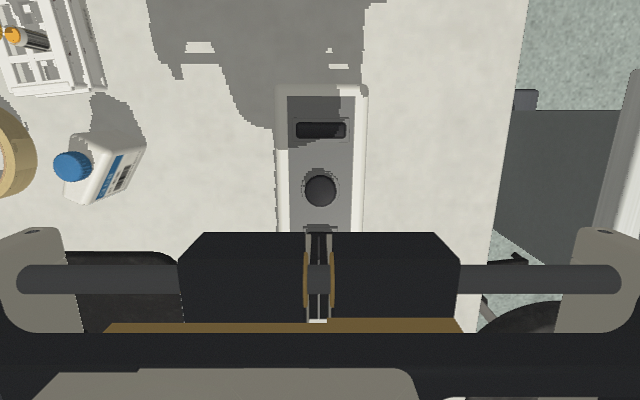

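w1: the bar's axis is at column 322, rows 121–252. w2: the round key is at (320,190), the bar key at (321,129), and the square is hidden behind the fingers.

```bash
python3 - <<'E'
from h import *
import pickle
np.set_printoptions(precision=1,suppress=True)
s=pickle.load(open('w1.pkl','rb'))
p=[ray('wrist',*q,103,s) for q in((321.7,252),(321.7,122))]
d=p[1]-p[0];print(p,np.linalg.norm(d),np.degrees(np.arctan2(d[0],-d[1])),sum(p)/2)
s=pickle.load(open('w2.pkl','rb'))
for q in((320,190),(321,129)):print(ray('wrist',*q,40,s))
E
```

```text
[array([357.6, 340.5, 103. ]), array([418. , 234.3, 103. ])] 122.1580866514509 29.60830082767565 [387.8 287.4 103. ]
[466.2 -50.   40. ]
[ 465.4 -104.2   40. ]
```

```bash
python3 - <<'E'
from h import *
for n,x,y in(('round',467,-48),('square',468.5,7.5),('bar',467,-103)):
    bot.line_to([x,y,60],150); bot.line_to([x,y,44],60)
    f0=np.array(bot.read_state()['contact_force'])
    z=42.
    while z>32:
        bot.line_to([x,y,z],15)
        s=bot.read_state();f=s['contact_force'][2]-f0[2]
        if f>4.5:break
        z-=1
    bot.pause(.25);s=bot.read_state()
    print(n,z,s['tcp_pos'].round(1),(s['contact_force']-f0).round(2),round(s['t'],1))
    bot.line_to([x,y,60],60);bot.pause(.2)
    print((bot.read_state()['contact_force']-f0).round(2))
bot.line_to([467,-103,120],150)
print(bot.read_state()['t'])
E
```

```text
round 34.0 [467.2 -48.   34.3] [-1.06  0.96  6.49] 8.4
[-0.    0.24  0.45]
square 34.0 [468.7   7.6  34.3] [0.39 1.18 7.15] 12.6
[ 0.9   0.09 -0.12]
bar 34.0 [ 467.2 -103.    34.2] [-0.98  0.23  7.48] 17.2
[ 0.03 -0.28  0.13]
18.5583
```

```bash
python3 - <<'E'
from h import *
Q=down(np.radians(-60.5))
b=np.array([388.5,289.5])
bot.line_to([467,-103,220],250)
bot.move_ptp([*b,210],Q); bot.move_gripper(36,12)
f0=bot.read_state()['contact_force']
for z in(130,115,105,96,87):
    bot.line_to([*b,z],80); s=bot.read_state();f=s['contact_force']-f0;print(z,f.round(2))
    if np.linalg.norm(f)>6:break
else:
    bot.move_gripper(0,12)
s=bot.read_state();print(s['t'],s['width'],s['tcp_pos'].round(1),(s['contact_force']-f0).round(2))
cv2.imwrite('pics/s1.png',cv2.resize(bot.camera('side')[120:320,260:500],(720,600))[:,:,::-1])
E
```

```text
130 [ 0.41  0.89 -0.05]
115 [-0.19 -0.4  -0.12]
105 [ 0.24  1.29 -0.39]
96 [ 0.05  0.48 -0.62]
87 [ 0.59  1.57 -0.77]
24.225 9.303081853838084 [388.4 289.4  87.1] [-1.2  -0.47  2.78]
```

View pics/s1.png

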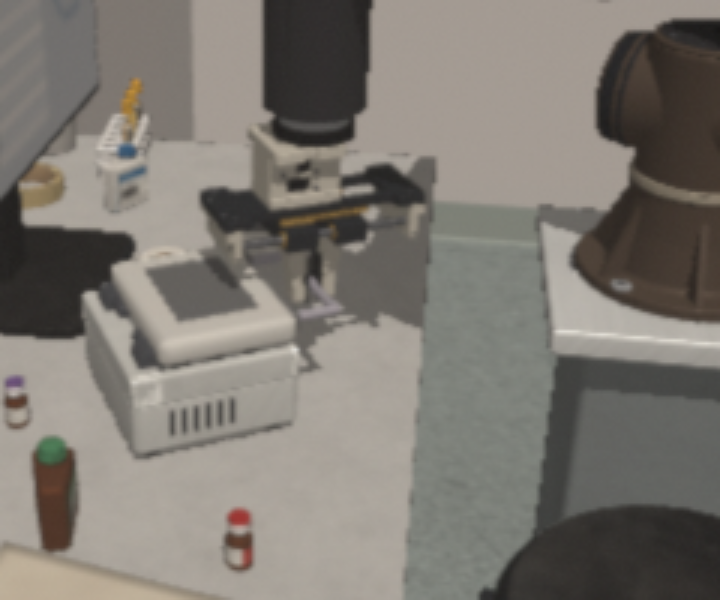

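The bar is pinched (width 9.3 mm). The side crop shows the fingers around it and the bystanders undisturbed. Next I raise the hood along the arc, checking forces as I go.

```bash
cat >> h.py <<'E'
YAW=np.radians(29.5); B0=np.array([388.5,289.5]); PHI0=np.arctan2(15,175); RAD=np.hypot(175,15)
def tcp(th):
    r=175-RAD*np.cos(PHI0+th); z=88+RAD*np.sin(PHI0+th)
    return [*(B0+r*np.array([np.cos(YAW),np.sin(YAW)])),z-16]
def go(ths,v=45,lim=20):
    for i,t in enumerate(ths):
        bot.line_to(tcp(t),v); s=bot.read_state(); f=s['contact_force']
        if i%3==0 or t==ths[-1]: print(round(t,2),f.round(1),round(s['width'],1),round(s['t'],1))
        if np.linalg.norm(f)>lim: print('force!',f); return False
    return True
E
python3 - <<'E'
from h import *
Q=down(np.radians(-60.5))
print([bot.solve_ik(tcp(t),Q) is not None for t in (.4,.8,1.3)], tcp(1.3))
go(np.linspace(.05,.9,18))
cv2.imwrite('pics/s2.png',cv2.resize(bot.camera('side')[60:300,210:498],(720,600))[:,:,::-1])
E
```

```text
[True, True, True] [np.float64(512.6484745138273), np.float64(359.7398273334617), np.float64(244.63516487737758)]
0.05 [-1.7  0.8 -2.6] 9.4 24.6
0.2 [-6.   0.8 -1.1] 9.4 25.6
0.35 [-8.5  1.8  1.2] 9.5 26.7
0.5 [-12.9   0.7   4.4] 10.0 27.7
0.65 [-12.5  -0.3   7.1] 9.6 28.7
0.8 [-9.7 -0.2  8.8] 9.5 29.7
0.9 [-7.4  0.4  6.7] 9.5 30.4
```

View pics/s2.png

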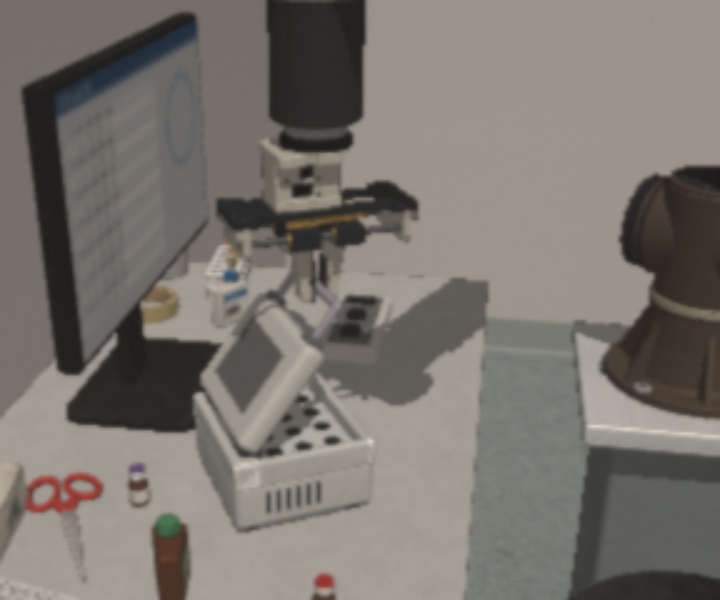

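```bash
python3 - <<'E'
from h import *
for q in((230,135),(215,93),(433,138),(440,100)):
    print(q,[ray('top',*q,z).round() for z in(100,300,400)])
for z in(100,150,400):print([ray('side',*q,z).round() for q in((237,205),(294,155),(293,66))])
E
```

```text
(230, 135) [array([722., 418., 100.]), array([671., 384., 300.]), array([645., 367., 400.])]
(215, 93) [array([845., 463., 100.]), array([776., 423., 300.]), array([742., 402., 400.])]
(433, 138) [array([ 710., -153.,  100.]), array([ 661., -107.,  300.]), array([636., -84., 400.])]
(440, 100) [array([ 820., -176.,  100.]), array([ 755., -127.,  300.]), array([ 722., -102.,  400.])]
[array([761., 300., 100.]), array([ 711., -146.,  100.]), array([ 1371., -2466.,   100.])]
[array([717., 392., 150.]), array([671., -13., 150.]), array([ 1270., -2120.,   150.])]
[array([496., 850., 400.]), array([473., 650., 400.]), array([ 769., -391.,  400.])]
```

The monitor is at about x = 710 and the gripper reaches at most about x = 620, so there is clearance. I continue past balance and come back.

```bash
python3 - <<'E'
from h import *
if go(np.linspace(.95,1.3,8),35):
    bot.pause(.3); print(bot.read_state()['contact_force'].round(1))
    cv2.imwrite('pics/s3.png',cv2.resize(bot.camera('side')[130:280,260:440],(720,600),interpolation=cv2.INTER_CUBIC)[:,:,::-1])
E
```

```text
0.95 [-6.5  1.1  5.8] 9.8 30.9
1.1 [-4.3  4.1  3.9] 9.5 32.1
1.25 [-3.7  4.8  2.5] 9.6 33.3
1.3 [-2.9  3.8  0.8] 9.4 33.7
[-2.7  4.1  1.3]
```

View pics/s3.png

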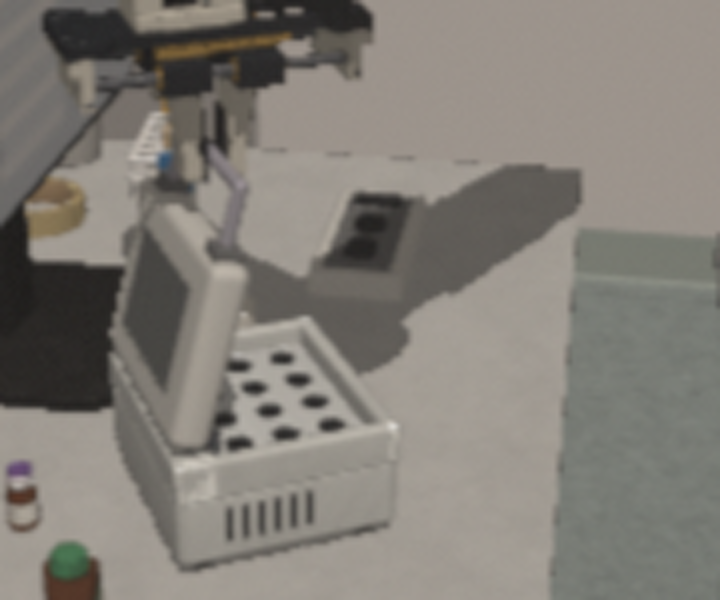

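The hood is held past balance. Its near bar end, at crop (240,187), can check the angle.

```bash
python3 - <<'E'
from h import *
c=bot.get_calibration('side')
print('seen',260+240.5/4-.5,130+187.5/4-.5)
for th in(1.15,1.2,1.25,1.3,1.35,1.4):
    p=np.array(tcp(th))+[0,0,16]; p[:2]+=54*np.array([-np.sin(YAW),np.cos(YAW)])
    q=c['view']@[*p,1]; print(th,c['cx']+c['fx']*q[0]/-q[2],c['cy']-c['fy']*q[1]/-q[2])
E
```

```text
seen 319.625 176.375
1.15 328.5761169381631 175.9732169327948
1.2 325.32915650925196 175.4160991949572
1.25 322.01440930098204 175.02061426278317
1.3 318.64102738744543 174.78956665131113
1.35 315.2185410997061 174.72523502874594
1.4 311.75682610840033 174.82934480729358
```

The picture gives about 1.285 rad against 1.30 commanded. I go slightly higher for margin, then return to 1.03 and hold.

```bash
python3 - <<'E'
from h import *
go([1.34],30); bot.pause(.3)
go(np.linspace(1.3,1.03,7),30); bot.pause(1)
s=bot.read_state();print(s['t'],s['width'],s['contact_force'].round(1),s['tcp_pos'].round(1),np.round(tcp(1.03),1))
i=bot.camera('side');cv2.imwrite('pics/s4.png',cv2.resize(i[130:280,260:440],(720,600),interpolation=cv2.INTER_CUBIC)[:,:,::-1])
c=bot.get_calibration('side')
for th in(.93,.98,1.03,1.08,1.13):
    p=np.array(tcp(th))+[0,0,16]; p[:2]+=54*np.array([-np.sin(YAW),np.cos(YAW)])
    q=c['view']@[*p,1]; print(th,(c['cx']+c['fx']*q[0]/-q[2]-259.5)*4,(c['cy']-c['fy']*q[1]/-q[2]-129.5)*4)
E
```

```text
1.34 [-3.3  3.8  1. ] 9.8 34.4
1.3 [-2.9  4.6  0.7] 9.8 35.1
1.16 [-1.6  3.1  0.4] 9.4 36.3
1.03 [ 3.  -4.2 -0.6] 9.6 37.6
38.5917 9.53162203387435 [ 3.2 -4.6 -0.7] [473.8 337.3 229.8] [473.6 337.6 229.7]
0.93 329.3812748199796 203.00562865056975
0.98 317.9781315569055 198.1132353993636
1.03 306.1633236681612 193.79616669303311
1.08 293.96564493162964 190.07340407402353
1.13 281.4157907230731 186.962391246376
```

View pics/s4.png

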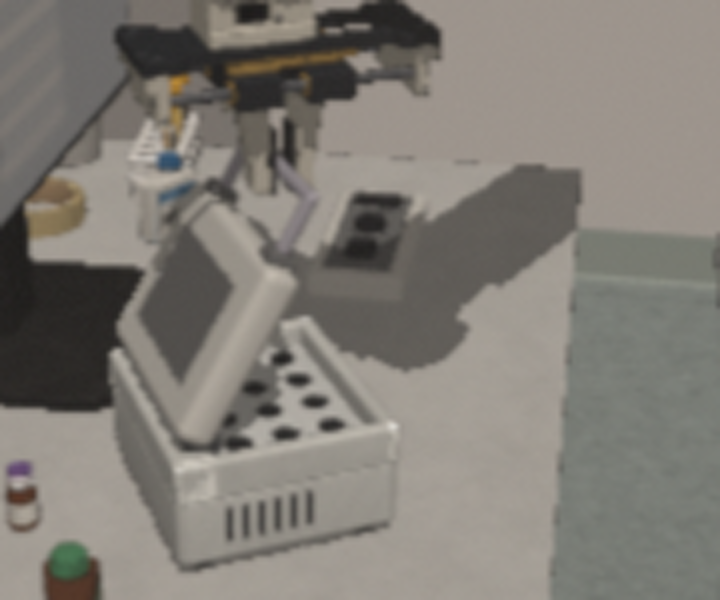

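The bar end is at about (311,200) in the crop, which reads about 1.01 rad. The hood is still and held, and nothing around it has moved.

```bash
python3 -c "
from plant import bot
bot.close_job();s=bot.read_state();print(s['t'],s['width'],s['contact_force'])"
```

```text
the job is handed in; nothing more can be done
the job is handed in; nothing more can be done
```

The job is handed in at about 38.6 s of the 67 s allowed, with the gripper still holding the hood at about 1.0 rad (58–59 degrees).

- **Keys:** I pressed round, then square, then bar. Each got 6.5–7.5 N at about 34 mm, which is full travel, and the force went back to near zero before the next key.
- **Hood raised and brought back:** I pinched the bar with 12 N and swung the hood to about 1.34 rad commanded. At the 1.30 rad step the side camera read about 1.285 rad. I then brought it back to 1.03 rad.
- **Final checks:** The side camera read about 1.01 rad, inside the 0.93–1.13 band. The fingers were 9.5 mm apart on the bar, and the vial and bottle in the last picture showed no movement. The label roll and the front vial were not in that picture.
- **Disagreements:** Camera and commanded angle differed by about 0.02 rad. Side forces peaked at about 13 N while raising the hood, probably from a few millimetres of error in my hinge estimate, and about 5 N remained at the end. Key travel and hood angle could not be read directly, so these come from force and pictures.

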